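# Make up the two toy trains on the sideboard display

## Robot

A 6-joint arm with a two-finger parallel gripper is mounted at the origin on the work surface. World frame = base frame: x ahead of the robot, y to its left, z up, the work surface at z = 0. Lengths are in m, angles in degrees, forces in N, time in s.
With the tool pointing down it reaches from about 0.4 to 0.825 m from the base axis. Payload 7 kg.
Tool frame: the origin (TCP) lies on the centre line of the jaws, within the pads' length; the fingertips stand 22 mm ahead of it and the grasp point (between the pads) lies 3 mm ahead of it; z points along the fingers, y is the line along which they close (so a half turn about z gives the same grasp; the last joint's range is limited). The gripper opens to 88 mm and grips with 3 to 60 N. Pads are 19 mm wide; open, the fingers measure 130 mm over their backs; the gripper's body (78 mm by 193 mm) begins 47 mm behind the grasp point.
Start: joints at [-53.222, 20.546, 0.682, 0, -70.136, -16.507], TCP at [0.234, -0.633, 0.249] pointing down, gripper open.
Joint ranges: [-176.03, 176.03], [-82.01, 121.73], [-58.28, 71.71], [-173.87, 95.51], [-174.79, -0.11], [-173.66, 173.66]. Speed limits (degrees/s): [136.94, 136.94, 172.46, 180, 180, 180].

## Interface

Orientations are given as [roll, pitch, yaw] about the fixed x, y, z axes, in that order (R = Rz(yaw) Ry(pitch) Rx(roll)).
In Python, from plant import get_state, cams, r gives the robot as it stands.
- The arm moves only by the tool apply_moves, never from a script. Its argument "targets" is a list of rows, each an object with "dp": the shift along the world's x, y, z in m, a list of three; "yaw": the turn about the world's z in degrees. In form: [{"dp": [x, y, z], "yaw": yaw}, ...]. A call has 1 to 20 rows; each row is the pose to reach, as a shift and turn from the pose commanded when the call began; what a row does not reach only later rows make up. A row lasts 1/12 s, in which the tool goes at most 41.7 mm and 7.16 degrees, less where a joint would pass 70% of its speed; a pose out of reach is approached as far as the arm can. A call with a gripper value outside its range is refused whole. "grip" is the gripper command: -1 is fully open, 1 is shut, values between are in proportion, set as the call begins (left out, the last holds). The fingers move at their own pace and stop on an object; "squeeze" is the grip in N (left out, the last holds). Time passes only in rows, so rows that repeat a pose let the fingers close. It gives the time, the measured TCP pose, the force, the opening and the grip force at its end, in the units of the state.
- get_state(): the state, without advancing time (a new reading comes with each control period).
- cams.capture(name): name is "side" or "top" or "wrist"; returns a dict with "image" (400x640x3 uint8, red, green, blue), "range_z" (400x640 float32, m along the optical axis (not along the pixel's ray), 0 where there is no reading), "fx", "fy", "cx", "cy" (pixels), "R" (3x3) and "t" (3): a world point X has camera coordinates R X + t; the wrist camera has in their place "T_tool_cam" (4x4, takes a point from camera to tool coordinates, whose origin is the TCP and whose axes are the flange's). Camera axes: x right, y down, z forward; pixel columns grow to the right and rows downward; lengths in m; the calibration is good to about 2 mm. A picture is of the moment at which its call begins: read the wrist's pose just before it.
- r.close_job(): hands the job in; it is judged then, once.
The state is a dict: "time_s": time; "joints": joint angles; "qd": joint speeds; "joint_torque": joint torques, N m; "tcp_pos": TCP position; "eef_rot": TCP orientation; "contact_force": force on the tool from outside, world axes, zero at the start; "moment": the same for the moment, N m; "gripper_width": finger opening in m; "gripper_force": force on a finger pad.
Only numpy, scipy, OpenCV 4.12 (cv2) and the standard library are available. Lean on these libraries where they do the work, as an engineer would, in place of code of your own. Each camera call takes 0.05 s, during which the arm holds its last target. There are 200 camera calls.

## Task

Make up the two wooden trains on the track board: behind the cab of the green engine its green tender and then the brown goods van; behind the cab of the red tank engine the blue open wagon, with the pine packing case standing upright on the middle of its floor. Every vehicle stands on its wheels, straight in line with its engine and close up to the one ahead, buffers touching or no more than a finger's width (15 mm) apart. Leave both engines, the signal post and the vase where they stand.

Things in the scene. Friction and masses are not known exactly. Their poses are not given: they have to be found in the camera images.
- track_board: Thin board, 480 long x 200 wide x 10 mm thick, grey-green, with two straight parallel railway tracks painted on it (flat, no raised rails). Fixed. Origin under its centre, x along the tracks the way both engines face, y to the left; the track centre lines run at y = +56 and -56 mm; its top is at z = 10 mm.
- green_engine: Green wooden steam engine with black chimney, brass dome and a cab, 170 mm long over the buffer faces (85 mm either way from the origin), 60 wide, 107 high, about 0.75 kg, loose, standing on one of the two tracks. Origin under its middle at wheel-foot level, x forwards to the chimney end, the cab end at -x, z up.
- red_engine: Red wooden tank engine with side tanks, black cab roof and chimney, brass dome, 130 mm long over the buffer faces (65 mm either way from the origin), 60 wide, 96 high, about 0.6 kg, loose, standing on the other track. Origin under its middle at wheel-foot level, x forwards to the chimney end, the cab end at -x, z up.
- tender: Green coal tender with orange wheels and black coal, 84 mm long over the buffer faces, 54 wide, 62 high, about 0.18 kg, loose. Origin under its middle at wheel-foot level, x along its length, z up. Flat sides from 18 to 62 mm up, 54 mm apart, to grip it across. Same either way round. Its wheels do not turn.
- goods_van: Brown closed goods van with a pale grey roof, 110 mm long over the buffer faces, 54 wide, 80 high, about 0.24 kg, loose. Origin under its middle at wheel-foot level, x along its length, z up. Flat sides from 18 to 72 mm up, 54 mm apart, to grip it across. Same either way round. Its wheels do not turn.
- open_wagon: Blue open wagon with low sides, bare floor, 100 mm long over the buffer faces, 54 wide, 40 high, about 0.15 kg, loose. Floor 28 mm above the wheel feet, 82 x 48 mm inside; sides 12 mm above the floor, 3 mm thick. Origin under its middle at wheel-foot level, x along its length, z up. Flat sides from 18 to 40 mm up, 54 mm apart, to grip it across. Same either way round. Its wheels do not turn.
- packing_case: Small solid pine packing case, 32 x 32 mm and 38 mm high, about 0.04 kg, loose. Origin at the centre of its underside, z up; all four sides are alike.
- signal_post: Toy railway signal: white square post with a red arm, 167 mm high, on a base 60 x 75 mm, loose, a bystander. Origin under the centre of its base.
- vase: Blue ceramic vase, 92 mm across and 110 mm high, loose, a bystander. Origin under its centre.

How it is judged:
By the outcome, as a careful person would: the job done as asked, in the order asked, and still so for the second after the job is handed in, with the robot touching nothing.
It also fails if it takes over 112 s, if anything falls off the work surface, if the arm or the gripper's body presses on something with over 40 N, if the wrist force passes 120 N, or if a joint passes its speed limit or range.

## Working session

There is one attempt and no reset: what is moved stays moved. The work goes in short steps, Python scripts to look and compute and a tool call to move; the robot and the scene stay as the last step left them, time stands still between calls to the robot, and variables do not carry over. Pictures are saved under pics/ and viewed, at most 14 in all, crops included, and the job is handed in when it is done.

Besides the shell and the picture viewer there is one more tool, called after ">>>" by a JSON object that holds its "op" and its "data", one argument or row to a line. apply_moves: Moves the arm, as the interface text tells. Its arguments: {"type":"object","properties":{"targets":{"type":"array","items":{"type":"object","properties":{"dp":{"type":"array","items":{"type":"number"}},"yaw":{"type":"number"}}}},"grip":{"type":"number"},"squeeze":{"type":"number"}},"required":["targets"]}

```bash
ls; mkdir -p pics; python3 - <<'E'
from plant import get_state,cams,r
import cv2,numpy as np
print(get_state())
for n in ("top","side"):
    c=cams.capture(n); np.savez(f"{n}0.npz",**c); cv2.imwrite(f"pics/{n}0.png",c["image"][:,:,::-1])
    R,t=np.array(c["R"]),np.array(c["t"]); print(n,-R.T@t,R[2],c["fx"])
E
```

```text
pics
{'time_s': 0.0, 'joints': array([-5.32219615e+01,  2.05903929e+01,  6.32746979e-01, -1.96971869e-02,
       -7.01362358e+01, -1.65082398e+01]), 'qd': array([ 0.00140306, -0.05434317, -0.07973888,  0.00542389, -0.04997969,
       -0.03054786]), 'joint_torque': array([-2.79070860e-03, -5.82718849e+01,  2.93050861e+01,  6.99748546e+00,
        6.72389375e-03, -1.56904480e-04]), 'tcp_pos': array([ 0.23367365, -0.63276734,  0.24762796]), 'eef_rot': array([ 1.79904726e+02, -8.92600652e-03, -1.59736902e+02]), 'contact_force': array([ 0.04102987, -0.29602527,  0.9867524 ]), 'moment': array([-0.02322146, -0.0123313 , -0.01724528]), 'gripper_force': 0.0, 'gripper_width': 0.08741652728855401}
top [ 0.47182343 -0.00503712  1.18327639] [ 0.087068    0.00777358 -0.99617204] 451.50389054406077
side [0.50035389 0.91323881 0.64119101] [ 0.08243649 -0.83788611 -0.53958419] 370.2562064072033
```

View pics/top0.png

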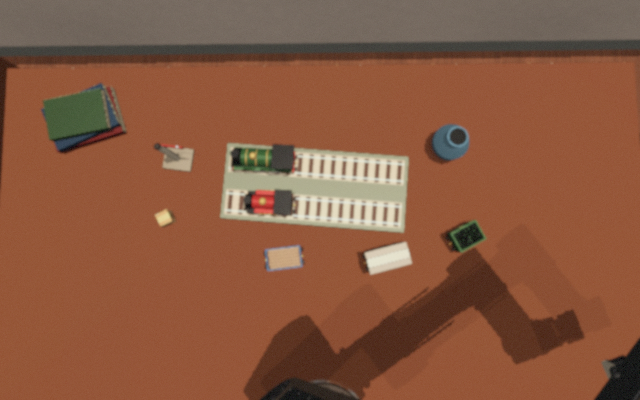

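View pics/side0.png

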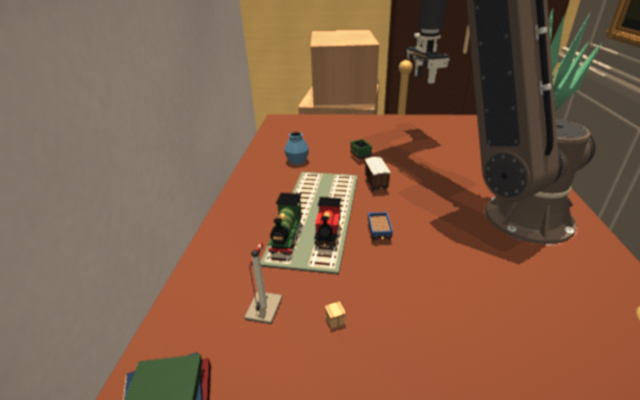

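The top view shows: green engine (263,158), red engine (270,202), wagon (284,258), van (388,258), tender (467,236), case (164,217), signal (177,158), vase (451,142). Image left is +y, up is +x.

```bash
cat > h.py <<'E'
import numpy as np,cv2
def world(c,T=None):
    z=np.array(c["range_z"],float);v,u=np.mgrid[:z.shape[0],:z.shape[1]]
    P=np.stack([(u-c["cx"])/c["fx"]*z,(v-c["cy"])/c["fy"]*z,z],-1)
    if T is None: return (P-np.array(c["t"]))@np.array(c["R"])
    M=T@np.array(c["T_tool_cam"]); return P@M[:3,:3].T+M[:3,3]
def rect(xy):
    (cx,cy),(w,h),a=cv2.minAreaRect(xy.astype(np.float32)*1000)
    if w<h: w,h,a=h,w,a+90
    return np.round([cx,cy,w,h,(a+90)%180-90],1)
E
python3 - <<'E'
from h import *
c=np.load("top0.npz"); W=world(c); z=W[...,2]; hsv=cv2.cvtColor(c["image"],cv2.COLOR_RGB2HSV)
def comp(m,name,minA=60,roi=None):
    n,l,s,_=cv2.connectedComponentsWithStats(m.astype(np.uint8))
    for i in range(1,n):
        if s[i,4]<minA: continue
        p=W[l==i]; print(name,s[i],rect(p[:,:2]),"z",np.round(np.percentile(p[:,2],[5,50,95])*1000))
H,S,V=[hsv[...,i].astype(int) for i in range(3)]
roi=np.zeros(z.shape,bool);roi[90:285,130:500]=1
comp(roi&(z>0.018)&(z<.25),"tall")
for nm,(u0,u1,v0,v1),(a,b) in [("case",(150,180,205,232),(.028,.05)),("wag",(260,308,240,275),(.024,.05)),("van",(358,418,238,280),(.055,.1)),("tend",(440,490,218,255),(.04,.08)),("grn",(225,298,140,180),(.06,.13)),("red",(235,298,184,222),(.05,.13))]:
    q=np.zeros_like(roi);q[v0:v1,u0:u1]=1; comp(q&(z>a)&(z<b),nm)
q=roi&(S<110)&(z>0.003)&(z<.02); q[:,:215]=0;q[:,415:]=0
comp(cv2.morphologyEx(q.astype(np.uint8),cv2.MORPH_CLOSE,np.ones((9,9))),"board",2000)
b=np.argwhere(cv2.morphologyEx(q.astype(np.uint8),cv2.MORPH_CLOSE,np.ones((9,9)))>0)
# board corner rays
def ray(u,v,h):
    R=c["R"];t=c["t"];d=R.T@np.array([(u-c["cx"])/c["fx"],(v-c["cy"])/c["fy"],1]);o=-R.T@t
    return (o+d*(h-o[2])/d[2])
for uv in [(228,144),(409,157),(404,231),(221,220)]: print(uv,ray(*uv,.01).round(3))
E
```

```text
tall [ 431  124   38   37 1074] [ 719.1 -330.1   89.6   83.9   40. ] z [ 49.  83. 113.]
tall [153 144  30  17 226] [691.3 352.9  62.6  19.9  78.5] z [ 29. 131. 165.]
tall [ 230  144   67   30 1601] [680.3 143.7 170.3  59.9  86.5] z [ 40.  93. 110.]
tall [ 243  190   53   26 1198] [569.7 128.5 129.8  59.9  86.8] z [ 42.  83. 104.]
tall [155 210  19  17 200] [534.8 399.3  33.6  32.8 -65.5] z [24. 37. 41.]
tall [445 220  41  33 807] [ 481.2 -363.1   79.    54.7  -62.4] z [27. 55. 63.]
tall [ 362  242   49   33 1038] [ 429.9 -163.2  107.4   56.2  -75.9] z [58. 78. 82.]
tall [263 246  41  25 799] [430.9  93.1 100.4  54.5 -83. ] z [24. 29. 41.]
case [155 210  18  17 180] [534.8 399.3  33.6  32.8 -65.5] z [32. 37. 41.]
wag [264 246  40  25 776] [430.9  92.5  99.3  54.5 -83. ] z [25. 29. 41.]
van [364 242  47  33 988] [ 430.2 -164.6  104.7   56.2  -75.9] z [73. 78. 82.]
tend [448 220  38  33 711] [ 482.3 -365.4   73.8   54.5  -62.3] z [47. 56. 63.]
grn [ 230  144   64   28 1267] [680.1 140.5 155.7  59.9  86.5] z [ 79. 101. 112.]
red [ 243  190   49   26 1042] [569.7 127.6 116.3  59.9  86.8] z [ 73.  88. 104.]
board [  220   143   188    99 11260] [595.8  14.5 485.7 242.7  84.2] z [ 6. 10. 14.]
(228, 144) [0.73 0.24 0.01]
(409, 157) [ 0.691 -0.236  0.01 ]
(404, 231) [ 0.497 -0.218  0.01 ]
(221, 220) [0.53  0.257 0.01 ]
```

Measurements agree with the stated sizes. Going above the tender.

>>> {"op": "apply_moves", "data": {
  "targets": [
    {"dp": [0.248,0.269,0],"yaw": 97.3},
    {"dp": [0.248,0.269,0],"yaw": 97.3},
    {"dp": [0.248,0.269,0],"yaw": 97.3},
    {"dp": [0.248,0.269,0],"yaw": 97.3},
    {"dp": [0.248,0.269,0],"yaw": 97.3},
    {"dp": [0.248,0.269,0],"yaw": 97.3},
    {"dp": [0.248,0.269,0],"yaw": 97.3},
    {"dp": [0.248,0.269,0],"yaw": 97.3},
    {"dp": [0.248,0.269,0],"yaw": 97.3},
    {"dp": [0.248,0.269,0],"yaw": 97.3},
    {"dp": [0.248,0.269,0],"yaw": 97.3},
    {"dp": [0.248,0.269,0],"yaw": 97.3},
    {"dp": [0.248,0.269,0],"yaw": 97.3},
    {"dp": [0.248,0.269,0],"yaw": 97.3},
    {"dp": [0.248,0.269,0],"yaw": 97.3},
    {"dp": [0.248,0.269,0],"yaw": 97.3}
  ],
  "grip": -1,
  "squeeze": 15
}}

```text
time_s: 1.43
tcp_pos: [0.4817, -0.3641, 0.2482]
eef_rot: [180.0, 0.0, -62.6]
contact_force: [-0.0, 0.1, 0.9]
gripper_width: 0.0877
gripper_force: 0.0
```

```bash
cat >> h.py <<'E'
from scipy.spatial.transform import Rotation
def wrist():
    from plant import get_state,cams
    s=get_state(); T=np.eye(4);T[:3,:3]=Rotation.from_euler("xyz",s["eef_rot"],degrees=True).as_matrix();T[:3,3]=s["tcp_pos"]
    c=cams.capture("wrist"); print(s["time_s"],s["tcp_pos"].round(4),s["eef_rot"].round(2),s["gripper_width"])
    return c,world(c,T)
def comps(m,W,name,minA=150):
    n,l,s,_=cv2.connectedComponentsWithStats(m.astype(np.uint8))
    for i in range(1,n):
        if s[i,4]<minA: continue
        p=W[l==i]; print(name,s[i],rect(p[:,:2]),"z",np.round(np.percentile(p[:,2],[5,50,95])*1000))
E
python3 - <<'E'
from h import *
c,W=wrist(); cv2.imwrite("pics/w1.png",c["image"][:,:,::-1]); z=W[...,2]; ok=c["range_z"]>0
comps(ok&(z>.04)&(z<.08),W,"tend>40"); comps(ok&(z>.02)&(z<.08),W,"tend>20")
E
```

```text
1.4333 [ 0.4817 -0.3641  0.2482] [ 1.7998e+02  3.0000e-02 -6.2580e+01] 0.08765381114860489
tend>40 [  58   45   95   96 3624] [ 711.5 -341.    91.    65.5  -58.2] z [45. 65. 78.]
tend>40 [ 300  139   53   69 3480] [ 483.7 -366.4   72.7   54.1  -62.2] z [47. 55. 62.]
tend>40 [ 263  310   56   43 1810] [ 434.6 -176.6   78.1   56.2  -75.7] z [74. 78. 80.]
tend>20 [  58   45   99   96 3943] [ 711.5 -341.    91.    65.5  -58.2] z [36. 64. 78.]
tend>20 [ 300  131   53   77 3688] [ 485.1 -369.    78.7   54.1  -62.2] z [37. 55. 62.]
tend>20 [ 263  310   56   43 1810] [ 434.6 -176.6   78.1   56.2  -75.7] z [74. 78. 80.]
```

View pics/w1.png

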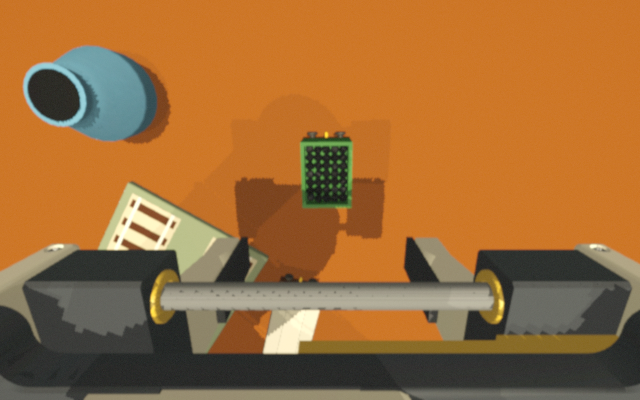

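The wrist view shows the tender at (326,170), clear around; it lies at (0.4835,-0.366), axis -62.3°.

>>> {"op": "apply_moves", "data": {
  "targets": [
    {"dp": [0.0017,-0.002,-0.03],"yaw": 0.2},
    {"dp": [0.0017,-0.002,-0.07],"yaw": 0.2},
    {"dp": [0.0017,-0.002,-0.11],"yaw": 0.2},
    {"dp": [0.0017,-0.002,-0.15],"yaw": 0.2},
    {"dp": [0.0017,-0.002,-0.175],"yaw": 0.2},
    {"dp": [0.0017,-0.002,-0.19],"yaw": 0.2},
    {"dp": [0.0017,-0.002,-0.2],"yaw": 0.2},
    {"dp": [0.0017,-0.002,-0.2],"yaw": 0.2}
  ]
}}

```text
time_s: 2.15
tcp_pos: [0.4823, -0.3657, 0.0463]
eef_rot: [179.9, 0.2, -62.3]
contact_force: [-0.8, -0.1, 0.6]
gripper_width: 0.0878
gripper_force: 0.0
```

>>> {"op": "apply_moves", "data": {
  "targets": [
    {"dp": [0,0,0],"yaw": 0},
    {"dp": [0,0,0],"yaw": 0},
    {"dp": [0,0,0],"yaw": 0},
    {"dp": [0,0,0],"yaw": 0},
    {"dp": [0,0,0],"yaw": 0},
    {"dp": [0,0,0],"yaw": 0},
    {"dp": [0,0,0],"yaw": 0},
    {"dp": [0,0,0],"yaw": 0}
  ],
  "grip": 1,
  "squeeze": 15
}}

```text
time_s: 2.82
tcp_pos: [0.4838, -0.3663, 0.0492]
eef_rot: [-180.0, -0.0, -62.2]
contact_force: [-0.5, 1.3, 5.5]
gripper_width: 0.054
gripper_force: 15.0
```

```bash
python3 - <<'E'
from h import *
from plant import cams
for k in range(4):
    c=cams.capture("top") if k else np.load("top0.npz"); W=world(c); z=W[...,2]
    for nm,(u0,u1,v0,v1) in dict(grn=(222,302,138,180),red=(232,302,186,222)).items():
        q=np.zeros(z.shape,bool);q[v0:v1,u0:u1]=1; q&=(z>.03)&(z<.13)
        n,l,s,_=cv2.connectedComponentsWithStats(q.astype(np.uint8)); i=1+np.argmax(s[1:,4]); p=W[l==i]
        # edge fit of both long sides: binned extreme x along y
        e=[]
        for f in (max,min):
            b=[(yy,f(p[abs(p[:,1]-yy)<.004][:,0])) for yy in np.arange(p[:,1].min()+.012,p[:,1].max()-.012,.006)]
            b=np.array(b); g=np.polyfit(b[:,0],b[:,1],1); r_=b[:,1]-np.polyval(g,b[:,0]); k2=abs(r_)<.003; g=np.polyfit(b[k2,0],b[k2,1],1); e.append(90-np.degrees(np.arctan(g[0])))
        print(nm,rect(p[:,:2]),np.round(e,1))
    S=cv2.cvtColor(c["image"],cv2.COLOR_RGB2HSV)[...,1]; q=(S<120)&(z<.03); q[:135]=0;q[240:]=0;q[:,:210]=0;q[:,415:]=0
    # lower (near) board edge and upper edge lines
    for nm,us in (("near",range(240,395,3)),("far",range(305,400,3))):
        E=[]
        for u in us:
            rr=np.flatnonzero(q[:,u]); 
            if len(rr): v=rr[-1] if nm=="near" else rr[0]; E.append(W[v,u,:2])
        E=np.array(E); g=np.polyfit(E[:,1],E[:,0],1); rs=E[:,0]-np.polyval(g,E[:,1]);kk=abs(rs)<.004;g=np.polyfit(E[kk,1],E[kk,0],1)
        print(nm,round(90-np.degrees(np.arctan(g[0])),2),"x at y=0",round(g[1],4))
E
```

```text
grn [680.3 143.7 170.3  59.9  86.5] [87.9 85.8]
red [569.7 128.5 129.8  59.9  86.8] [86.9 86.1]
near 84.98 x at y=0 0.5123
far 85.02 x at y=0 0.7168
grn [680.5 143.3 169.5  60.8  86.5] [89.1 85.9]
red [569.9 128.6 130.   59.9  86.4] [86.9 86.1]
near 85.47 x at y=0 0.5131
far 84.98 x at y=0 0.717
grn [679.4 143.9 170.   60.8  87.6] [88.2 85.6]
red [569.9 128.4 129.8  59.6  86.4] [86.7 86. ]
near 85.56 x at y=0 0.513
far 84.96 x at y=0 0.7172
grn [679.4 144.1 170.4  60.5  87.6] [87.8 85.7]
red [569.9 128.7 130.   59.7  86.6] [87.2 86. ]
near 85.46 x at y=0 0.5131
far 85.03 x at y=0 0.7169
```

>>> {"op": "apply_moves", "data": {
  "targets": [
    {"dp": [0,0,0.02],"yaw": 0},
    {"dp": [0,0,0.06],"yaw": 0},
    {"dp": [0,0,0.1],"yaw": 0},
    {"dp": [0,0,0.14],"yaw": 0},
    {"dp": [0.01,0.02,0.17],"yaw": -2},
    {"dp": [0.025,0.05,0.18],"yaw": -6},
    {"dp": [0.04,0.085,0.18],"yaw": -10},
    {"dp": [0.058,0.12,0.18],"yaw": -14},
    {"dp": [0.076,0.155,0.18],"yaw": -18},
    {"dp": [0.094,0.19,0.18],"yaw": -22},
    {"dp": [0.112,0.225,0.18],"yaw": -26},
    {"dp": [0.13,0.26,0.18],"yaw": -30},
    {"dp": [0.148,0.295,0.18],"yaw": -31.2},
    {"dp": [0.165,0.33,0.18],"yaw": -31.2},
    {"dp": [0.18,0.358,0.18],"yaw": -31.2},
    {"dp": [0.1885,0.374,0.18],"yaw": -31.2},
    {"dp": [0.1885,0.374,0.18],"yaw": -31.2}
  ]
}}

```text
time_s: 4.38
tcp_pos: [0.6732, 0.0112, 0.2272]
eef_rot: [179.9, -0.0, -93.3]
contact_force: [-0.6, -0.7, -2.4]
gripper_width: 0.0542
gripper_force: 15.0
```

>>> {"op": "apply_moves", "data": {
  "targets": [
    {"dp": [-0.0016,0.001,0],"yaw": -0.5},
    {"dp": [-0.0016,0.001,-0.03],"yaw": -0.5},
    {"dp": [-0.0016,0.001,-0.07],"yaw": -0.5},
    {"dp": [-0.0016,0.001,-0.11],"yaw": -0.5},
    {"dp": [-0.0016,0.001,-0.14],"yaw": -0.5},
    {"dp": [-0.0016,0.001,-0.155],"yaw": -0.5},
    {"dp": [-0.0016,0.001,-0.163],"yaw": -0.5},
    {"dp": [-0.0016,0.001,-0.167],"yaw": -0.5},
    {"dp": [-0.0016,0.001,-0.169],"yaw": -0.5},
    {"dp": [-0.0016,0.001,-0.1695],"yaw": -0.5},
    {"dp": [-0.0016,0.001,-0.1695],"yaw": -0.5}
  ]
}}

```text
time_s: 5.3
tcp_pos: [0.6712, 0.0088, 0.0605]
eef_rot: [-179.9, 0.0, -93.9]
contact_force: [0.1, 0.3, -0.8]
gripper_width: 0.0541
gripper_force: 15.0
```

>>> {"op": "apply_moves", "data": {
  "targets": [
    {"dp": [0,0,0],"yaw": 0},
    {"dp": [0,0,0],"yaw": 0},
    {"dp": [0,0,0],"yaw": 0},
    {"dp": [0,0,0],"yaw": 0},
    {"dp": [0,0,0.01],"yaw": 0},
    {"dp": [0,0,0.04],"yaw": 0},
    {"dp": [0,0,0.08],"yaw": 0},
    {"dp": [0,0,0.12],"yaw": 0},
    {"dp": [0,0,0.16],"yaw": 0},
    {"dp": [0,0,0.19],"yaw": 0},
    {"dp": [-0.03,0.03,0.2],"yaw": 0},
    {"dp": [-0.04,0.06,0.22],"yaw": 0},
    {"dp": [-0.04,0.1,0.24],"yaw": 0},
    {"dp": [-0.04,0.13,0.24],"yaw": 0},
    {"dp": [-0.04,0.13,0.24],"yaw": 0},
    {"dp": [-0.04,0.13,0.24],"yaw": 0}
  ],
  "grip": -1
}}

```text
time_s: 6.63
tcp_pos: [0.6301, 0.1407, 0.3002]
eef_rot: [-179.9, 0.0, -93.8]
contact_force: [-0.3, -0.8, -1.1]
gripper_width: 0.0877
gripper_force: 0.0
```

```bash
cat > look.py <<'E'
from h import *
import sys
c,W=wrist(); cv2.imwrite(f"pics/{sys.argv[1]}.png",c["image"][:,:,::-1]); z=W[...,2]; ok=c["range_z"]>0
np.savez(sys.argv[1]+".npz",W=W,ok=ok,image=c["image"])
for a in map(float,sys.argv[2:]): comps(ok&(z>a)&(z<.13),W,f">{a}")
E
python3 look.py w2 .03 .045
```

```text
6.6333 [0.6301 0.1407 0.3002] [-1.7995e+02  4.0000e-02 -9.3770e+01] 0.08765737292635084
>0.03 [ 253   13   56   80 4022] [671.2  11.5  77.4  54.5  85.8] z [52. 65. 72.]
>0.03 [ 458   73   50   81 1100] [432.4  92.6  88.1  55.7 -83.4] z [31. 38. 40.]
>0.03 [ 349   98   63  113 5390] [571.1 128.5 129.4  60.1  86.2] z [ 46.  91. 102.]
>0.03 [ 247  100   64  146 6745] [682.  143.1 168.8  60.1  85.8] z [ 49. 102. 108.]
>0.03 [285 310  15  43 386] [691.2 371.   16.6   9.4 -48.7] z [ 36.  78. 112.]
>0.03 [384 310  29  25 433] [536.5 398.2  33.3  32.9 -63.9] z [32. 37. 38.]
>0.045 [ 253   13   55   75 3889] [671.    8.8  72.   54.5  85.8] z [57. 65. 72.]
>0.045 [ 247  105   64  141 6655] [681.8 140.2 155.3  60.1  85.8] z [ 49. 103. 108.]
>0.045 [ 350  104   62  107 5193] [571.1 127.6 116.8  60.1  86.2] z [ 61.  94. 102.]
>0.045 [285 316  14  37 331] [691.2 371.   16.6   9.4 -48.7] z [ 51.  84. 113.]
```

View pics/w2.png

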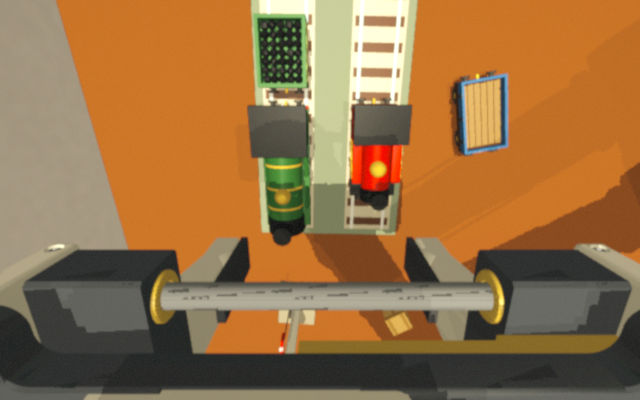

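The tender is in line, with a 7.9 mm gap to the cab. In the image: tender (282,50), green cab (278,130), red cab (381,124), wagon (482,113). On to the van.

>>> {"op": "apply_moves", "data": {
  "targets": [
    {"dp": [-0.022,-0.033,-0.01],"yaw": 2},
    {"dp": [-0.044,-0.066,-0.03],"yaw": 5},
    {"dp": [-0.066,-0.1,-0.05],"yaw": 8},
    {"dp": [-0.088,-0.133,-0.05],"yaw": 11},
    {"dp": [-0.11,-0.167,-0.05],"yaw": 14},
    {"dp": [-0.132,-0.2,-0.05],"yaw": 17},
    {"dp": [-0.154,-0.234,-0.05],"yaw": 18.2},
    {"dp": [-0.176,-0.268,-0.05],"yaw": 18.2},
    {"dp": [-0.19,-0.29,-0.05],"yaw": 18.2},
    {"dp": [-0.199,-0.303,-0.05],"yaw": 18.2},
    {"dp": [-0.199,-0.303,-0.05],"yaw": 18.2},
    {"dp": [-0.199,-0.303,-0.05],"yaw": 18.2}
  ]
}}

```text
time_s: 7.68
tcp_pos: [0.4305, -0.1656, 0.2494]
eef_rot: [-180.0, -0.0, -75.9]
contact_force: [-0.3, 0.1, -0.3]
gripper_width: 0.0878
gripper_force: 0.0
```

```bash
python3 look.py w3 .03 .05
```

```text
7.6833 [ 0.4305 -0.1656  0.2494] [-1.7998e+02 -1.0000e-02 -7.5910e+01] 0.0877691100128871
>0.03 [ 298  128   56  102 5369] [ 431.4 -165.2  104.3   56.2  -75.8] z [74. 77. 80.]
>0.03 [  64  223   71   26 1203] [667.4 -27.8  56.4  19.6 -14.8] z [32. 49. 71.]
>0.03 [260 317  44  36 392] [434.2  77.3  60.4  55.3 -84. ] z [31. 38. 40.]
>0.05 [ 298  130   56  100 5312] [ 431.4 -165.2  104.3   56.2  -75.8] z [74. 77. 80.]
>0.05 [ 64 233  62  16 585] [669.2 -24.6  54.7   8.7  -4.4] z [51. 61. 71.]
```

>>> {"op": "apply_moves", "data": {
  "targets": [
    {"dp": [0,-0.001,-0.03],"yaw": 0},
    {"dp": [0,-0.001,-0.07],"yaw": 0},
    {"dp": [0,-0.001,-0.11],"yaw": 0},
    {"dp": [0,-0.001,-0.15],"yaw": 0},
    {"dp": [0,-0.001,-0.175],"yaw": 0},
    {"dp": [0,-0.001,-0.19],"yaw": 0},
    {"dp": [0,-0.001,-0.1945],"yaw": 0},
    {"dp": [0,-0.001,-0.1945],"yaw": 0}
  ]
}}

```text
time_s: 8.4
tcp_pos: [0.4311, -0.1648, 0.0534]
eef_rot: [179.8, 0.0, -75.7]
contact_force: [0.5, 0.4, -0.3]
gripper_width: 0.0878
gripper_force: 0.0
```

>>> {"op": "apply_moves", "data": {
  "targets": [
    {"dp": [0,0,0],"yaw": 0},
    {"dp": [0,0,0],"yaw": 0},
    {"dp": [0,0,0],"yaw": 0},
    {"dp": [0,0,0],"yaw": 0},
    {"dp": [0,0,0],"yaw": 0},
    {"dp": [0,0,0],"yaw": 0},
    {"dp": [0,0,0],"yaw": 0},
    {"dp": [0,0,0],"yaw": 0}
  ],
  "grip": 1,
  "squeeze": 15
}}

```text
time_s: 9.07
tcp_pos: [0.4318, -0.1652, 0.0551]
eef_rot: [-180.0, -0.0, -75.7]
contact_force: [-1.3, 2.8, 5.9]
gripper_width: 0.0541
gripper_force: 15.0
```

>>> {"op": "apply_moves", "data": {
  "targets": [
    {"dp": [0,0,0.02],"yaw": 0},
    {"dp": [0,0,0.06],"yaw": 0},
    {"dp": [0.005,0,0.1],"yaw": -1},
    {"dp": [0.02,0.005,0.13],"yaw": -3},
    {"dp": [0.05,0.015,0.14],"yaw": -6},
    {"dp": [0.085,0.025,0.14],"yaw": -10},
    {"dp": [0.12,0.037,0.14],"yaw": -14},
    {"dp": [0.155,0.048,0.14],"yaw": -18.4},
    {"dp": [0.19,0.058,0.14],"yaw": -18.4},
    {"dp": [0.22,0.067,0.13],"yaw": -18.4},
    {"dp": [0.233,0.071,0.1],"yaw": -18.4},
    {"dp": [0.233,0.071,0.07],"yaw": -18.4},
    {"dp": [0.233,0.071,0.045],"yaw": -18.4},
    {"dp": [0.233,0.071,0.028],"yaw": -18.4},
    {"dp": [0.233,0.071,0.018],"yaw": -18.4},
    {"dp": [0.233,0.071,0.013],"yaw": -18.4},
    {"dp": [0.233,0.071,0.011],"yaw": -18.4},
    {"dp": [0.233,0.071,0.0105],"yaw": -18.4},
    {"dp": [0.233,0.071,0.0105],"yaw": -18.4}
  ]
}}

```text
time_s: 10.65
tcp_pos: [0.6651, -0.0942, 0.0661]
eef_rot: [-179.9, 0.0, -94.1]
contact_force: [-0.2, -0.2, -2.7]
gripper_width: 0.0538
gripper_force: 15.0
```

>>> {"op": "apply_moves", "data": {
  "targets": [
    {"dp": [0,0,0],"yaw": 0},
    {"dp": [0,0,0],"yaw": 0},
    {"dp": [0,0,0],"yaw": 0},
    {"dp": [0,0,0],"yaw": 0},
    {"dp": [0,0,0.01],"yaw": 0},
    {"dp": [0,0,0.04],"yaw": 0},
    {"dp": [0,0,0.08],"yaw": 0},
    {"dp": [0,0,0.12],"yaw": 0},
    {"dp": [0,0,0.16],"yaw": 0},
    {"dp": [-0.015,0.02,0.19],"yaw": 0},
    {"dp": [-0.04,0.04,0.21],"yaw": 0},
    {"dp": [-0.06,0.07,0.22],"yaw": 0},
    {"dp": [-0.09,0.1,0.22],"yaw": 0},
    {"dp": [-0.11,0.13,0.22],"yaw": 0},
    {"dp": [-0.11,0.13,0.22],"yaw": 0},
    {"dp": [-0.11,0.13,0.22],"yaw": 0}
  ],
  "grip": -1
}}

```text
time_s: 11.98
tcp_pos: [0.5536, 0.0373, 0.2869]
eef_rot: [-179.9, 0.1, -93.9]
contact_force: [0.4, 0.1, 0.1]
gripper_width: 0.0876
gripper_force: 0.0
```

```bash
python3 look.py w4 .03 .045
```

```text
11.9833 [0.5536 0.0373 0.2869] [-1.7986e+02  7.0000e-02 -9.3940e+01] 0.08763894855085938
>0.03 [ 172    0   78  109 7208] [664.5 -91.2 102.7  56.6  86.2] z [47. 87. 90.]
>0.03 [ 194  114   62   71 3737] [670.8   5.4  77.9  55.6  85.9] z [37. 65. 72.]
>0.03 [398 164  49  71 864] [432.3  92.5  89.   55.4 -83.4] z [31. 38. 40.]
>0.03 [ 290  185   54   97 4420] [571.2 127.3 129.4  59.5  86.4] z [ 39.  84. 101.]
>0.03 [ 188  186   74   96 3654] [680.5 123.1 130.8  60.2  86. ] z [ 36.  90. 107.]
>0.03 [218 310  35  22 336] [680.5 209.3  26.8  22.5 -55.4] z [ 87. 115. 117.]
>0.045 [ 172    0   76  108 6905] [664.4 -92.6  99.7  56.6  86.2] z [60. 87. 90.]
>0.045 [ 194  120   59   65 3428] [671.    8.4  72.   55.6  85.9] z [55. 65. 72.]
>0.045 [ 290  195   54   87 4072] [571.1 126.1 115.3  59.5  86.4] z [ 55.  88. 101.]
>0.045 [ 188  196   74   86 3234] [680.4 125.  127.3  60.2  86.2] z [ 48. 105. 107.]
>0.045 [218 310  35  22 336] [680.5 209.3  26.8  22.5 -55.4] z [ 87. 115. 117.]
```

View pics/w4.png

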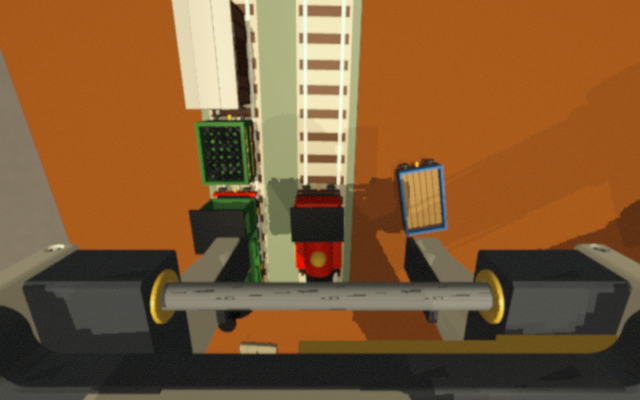

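Van in line behind the tender (gap about 6 mm). Now the wagon at image (421,198).

>>> {"op": "apply_moves", "data": {
  "targets": [
    {"dp": [-0.03,0.013,0],"yaw": 3},
    {"dp": [-0.06,0.027,0],"yaw": 6},
    {"dp": [-0.09,0.04,-0.01],"yaw": 9},
    {"dp": [-0.12,0.053,-0.02],"yaw": 10.8},
    {"dp": [-0.1273,0.057,-0.05],"yaw": 10.8},
    {"dp": [-0.1273,0.057,-0.09],"yaw": 10.8},
    {"dp": [-0.1273,0.057,-0.13],"yaw": 10.8},
    {"dp": [-0.1273,0.057,-0.165],"yaw": 10.8},
    {"dp": [-0.1273,0.057,-0.195],"yaw": 10.8},
    {"dp": [-0.1273,0.057,-0.22],"yaw": 10.8},
    {"dp": [-0.1273,0.057,-0.237],"yaw": 10.8},
    {"dp": [-0.1273,0.057,-0.245],"yaw": 10.8},
    {"dp": [-0.1273,0.057,-0.2485],"yaw": 10.8},
    {"dp": [-0.1273,0.057,-0.2485],"yaw": 10.8}
  ]
}}

```text
time_s: 13.2
tcp_pos: [0.4276, 0.0925, 0.0363]
eef_rot: [180.0, -0.0, -83.4]
contact_force: [0.0, 0.4, 0.9]
gripper_width: 0.0877
gripper_force: 0.0
```

>>> {"op": "apply_moves", "data": {
  "targets": [
    {"dp": [0,0,0],"yaw": 0},
    {"dp": [0,0,0],"yaw": 0},
    {"dp": [0,0,0],"yaw": 0},
    {"dp": [0,0,0],"yaw": 0},
    {"dp": [0,0,0],"yaw": 0},
    {"dp": [0,0,0],"yaw": 0},
    {"dp": [0,0,0],"yaw": 0},
    {"dp": [0,0,0],"yaw": 0},
    {"dp": [0,0,0],"yaw": 0}
  ],
  "grip": 1,
  "squeeze": 12
}}

```text
time_s: 13.95
tcp_pos: [0.4278, 0.0933, 0.0371]
eef_rot: [-179.9, 0.0, -83.3]
contact_force: [0.0, 0.3, 6.1]
gripper_width: 0.0542
gripper_force: 12.0
```

>>> {"op": "apply_moves", "data": {
  "targets": [
    {"dp": [0,0,0.02],"yaw": 0},
    {"dp": [0,0,0.06],"yaw": 0},
    {"dp": [0,0,0.1],"yaw": 0},
    {"dp": [0,-0.005,0.13],"yaw": 0},
    {"dp": [0.01,-0.02,0.14],"yaw": -2},
    {"dp": [0.03,-0.04,0.14],"yaw": -5},
    {"dp": [0.06,-0.06,0.14],"yaw": -8},
    {"dp": [0.09,-0.075,0.14],"yaw": -10.4},
    {"dp": [0.12,-0.084,0.14],"yaw": -10.4},
    {"dp": [0.1353,-0.0862,0.13],"yaw": -10.4},
    {"dp": [0.1353,-0.0862,0.1],"yaw": -10.4},
    {"dp": [0.1353,-0.0862,0.07],"yaw": -10.4},
    {"dp": [0.1353,-0.0862,0.045],"yaw": -10.4},
    {"dp": [0.1353,-0.0862,0.028],"yaw": -10.4},
    {"dp": [0.1353,-0.0862,0.018],"yaw": -10.4},
    {"dp": [0.1353,-0.0862,0.013],"yaw": -10.4},
    {"dp": [0.1353,-0.0862,0.011],"yaw": -10.4},
    {"dp": [0.1353,-0.0862,0.0105],"yaw": -10.4},
    {"dp": [0.1353,-0.0862,0.0105],"yaw": -10.4}
  ]
}}

```text
time_s: 15.53
tcp_pos: [0.5632, 0.0069, 0.048]
eef_rot: [-179.9, 0.0, -93.7]
contact_force: [-0.1, -0.2, -1.2]
gripper_width: 0.0538
gripper_force: 12.0
```

>>> {"op": "apply_moves", "data": {
  "targets": [
    {"dp": [0,0,0],"yaw": 0},
    {"dp": [0,0,0],"yaw": 0},
    {"dp": [0,0,0],"yaw": 0},
    {"dp": [0,0,0],"yaw": 0},
    {"dp": [0,0,0.01],"yaw": 0},
    {"dp": [0,0,0.04],"yaw": 0},
    {"dp": [0,0,0.08],"yaw": 0},
    {"dp": [0,0,0.12],"yaw": 0},
    {"dp": [0,0,0.16],"yaw": 0},
    {"dp": [0.01,0.02,0.19],"yaw": 0},
    {"dp": [0.02,0.05,0.22],"yaw": 0},
    {"dp": [0.03,0.085,0.24],"yaw": 0},
    {"dp": [0.03,0.11,0.24],"yaw": 0},
    {"dp": [0.03,0.11,0.24],"yaw": 0},
    {"dp": [0.03,0.11,0.24],"yaw": 0}
  ],
  "grip": -1
}}

```text
time_s: 16.78
tcp_pos: [0.5922, 0.1179, 0.2879]
eef_rot: [-180.0, 0.0, -93.6]
contact_force: [-0.5, -0.8, 0.1]
gripper_width: 0.0878
gripper_force: 0.0
```

```bash
python3 look.py w5 .024 .03 .045
```

```text
16.7833 [0.5922 0.1179 0.2879] [-1.7997e+02  3.0000e-02 -9.3610e+01] 0.08783199710582575
>0.024 [ 208    0   67   33 1781] [666.1 -49.1  59.9  29.4  11.8] z [33. 85. 90.]
>0.024 [ 322   19   51   94 4342] [562.8   5.4  99.3  54.9  86.1] z [36. 38. 49.]
>0.024 [ 217   37   62   78 4255] [670.9   8.6  83.8  54.9  85.9] z [43. 65. 72.]
>0.024 [ 319  119   59  117 5375] [571.  127.6 129.1  59.7  86.3] z [ 43.  93. 102.]
>0.024 [ 210  121   75  150 7082] [681.6 143.1 170.3  60.3  86.3] z [ 39.  94. 107.]
>0.024 [262 325  14  28 247] [691.1 370.8  16.9   9.4 -51.1] z [28. 53. 75.]
>0.024 [360 325  27  15 249] [534.9 386.5  42.1  22.1 -14.2] z [25. 36. 38.]
>0.03 [ 208    0   66   33 1738] [666.6 -48.8  59.2  28.    9.9] z [35. 85. 90.]
>0.03 [ 322   19   51   94 4340] [562.8   5.4  99.3  54.9  86.1] z [36. 38. 49.]
>0.03 [ 217   37   62   78 4225] [670.9   8.6  83.8  54.9  85.9] z [45. 65. 72.]
>0.03 [ 319  119   59  117 5333] [571.1 127.7 129.1  59.6  86. ] z [ 45.  94. 102.]
>0.03 [ 210  121   74  150 6954] [681.6 143.1 170.3  60.3  86.3] z [ 47.  94. 107.]
>0.03 [262 328  14  25 221] [691.1 370.8  16.9   9.4 -51.1] z [32. 55. 75.]
>0.03 [360 329  26  11 184] [537.8 384.9  38.7  18.3  -5.9] z [31. 37. 38.]
>0.045 [ 208    0   65   24 1446] [667.9 -53.   56.9  24.1  -1.1] z [50. 86. 90.]
>0.045 [322  23  51  86 797] [562.8   5.9  87.7  54.9  86.1] z [47. 49. 50.]
>0.045 [ 217   38   60   73 4009] [670.9   8.7  71.2  55.   86. ] z [57. 65. 72.]
>0.045 [ 319  128   59  108 5079] [571.  127.5 117.   59.7  86.2] z [ 70.  98. 102.]
>0.045 [ 210  130   73  141 6618] [681.4 140.2 155.7  60.3  86.3] z [ 49. 100. 107.]
>0.045 [262 336  12  17 158] [691.2 370.9  16.9   9.1 -51.1] z [47. 62. 75.]
```

View pics/w5.png

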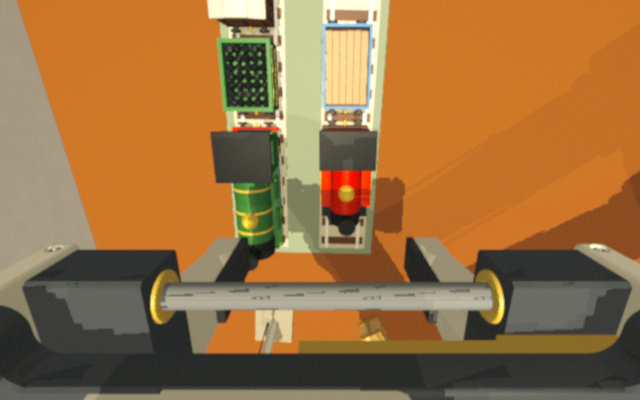

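Wagon in line with the red engine (gap about 7 mm). Now the case.

>>> {"op": "apply_moves", "data": {
  "targets": [
    {"dp": [-0.008,0.04,-0.02],"yaw": 4},
    {"dp": [-0.016,0.08,-0.04],"yaw": 9},
    {"dp": [-0.024,0.12,-0.05],"yaw": 14},
    {"dp": [-0.032,0.16,-0.05],"yaw": 19},
    {"dp": [-0.04,0.2,-0.05],"yaw": 24},
    {"dp": [-0.048,0.24,-0.05],"yaw": 29.3},
    {"dp": [-0.054,0.27,-0.055],"yaw": 29.3},
    {"dp": [-0.0571,0.282,-0.08],"yaw": 29.3},
    {"dp": [-0.0571,0.282,-0.08],"yaw": 29.3},
    {"dp": [-0.0571,0.282,-0.08],"yaw": 29.3}
  ]
}}

```text
time_s: 17.67
tcp_pos: [0.5346, 0.3976, 0.2053]
eef_rot: [179.8, -0.1, -64.4]
contact_force: [0.0, -0.4, 0.2]
gripper_width: 0.0877
gripper_force: 0.0
```

```bash
python3 look.py w6 .03
```

```text
17.6667 [0.5346 0.3976 0.2053] [ 1.7979e+02 -1.0000e-01 -6.4400e+01] 0.08773953032477759
>0.03 [ 114   73   78   26 1366] [690.7 371.9  16.2   9.3 -55.5] z [ 39.  95. 127.]
>0.03 [ 308  167   33   33 1070] [536.1 399.4  33.6  32.8 -64.9] z [35. 37. 38.]
>0.03 [   0  182   76   89 4797] [786.4 559.4  81.3  64.6 -58.1] z [34. 59. 68.]
```

View pics/w6.png

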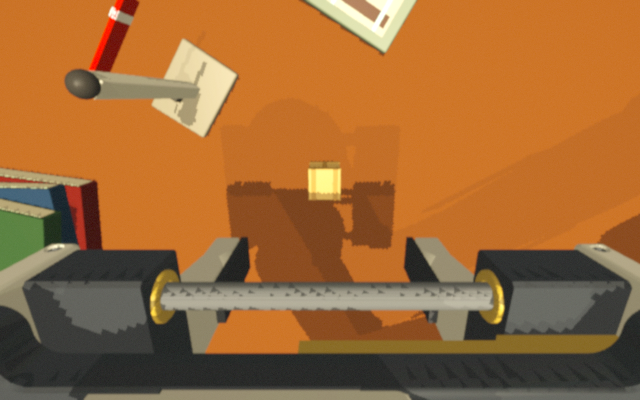

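Case at (324,182), centred under the gripper; signal clear at (180,85).

>>> {"op": "apply_moves", "data": {
  "targets": [
    {"dp": [0.0006,0.0006,-0.03],"yaw": -0.3},
    {"dp": [0.0006,0.0006,-0.065],"yaw": -0.3},
    {"dp": [0.0006,0.0006,-0.1],"yaw": -0.3},
    {"dp": [0.0006,0.0006,-0.13],"yaw": -0.3},
    {"dp": [0.0006,0.0006,-0.15],"yaw": -0.3},
    {"dp": [0.0006,0.0006,-0.162],"yaw": -0.3},
    {"dp": [0.0006,0.0006,-0.1675],"yaw": -0.3},
    {"dp": [0.0006,0.0006,-0.1675],"yaw": -0.3}
  ]
}}

```text
time_s: 18.38
tcp_pos: [0.5366, 0.3984, 0.0396]
eef_rot: [180.0, -0.0, -64.8]
contact_force: [-0.9, 0.4, 0.7]
gripper_width: 0.0875
gripper_force: 0.0
```

>>> {"op": "apply_moves", "data": {
  "targets": [
    {"dp": [0,0,0],"yaw": 0},
    {"dp": [0,0,0],"yaw": 0},
    {"dp": [0,0,0],"yaw": 0},
    {"dp": [0,0,0],"yaw": 0},
    {"dp": [0,0,0],"yaw": 0},
    {"dp": [0,0,0],"yaw": 0},
    {"dp": [0,0,0],"yaw": 0},
    {"dp": [0,0,0],"yaw": 0},
    {"dp": [0,0,0],"yaw": 0},
    {"dp": [0,0,0],"yaw": 0},
    {"dp": [0,0,0],"yaw": 0}
  ],
  "grip": 1,
  "squeeze": 8
}}

```text
time_s: 19.3
tcp_pos: [0.5359, 0.3992, 0.0395]
eef_rot: [180.0, -0.0, -64.7]
contact_force: [-0.9, 0.3, -0.5]
gripper_width: 0.032
gripper_force: 8.0
```

>>> {"op": "apply_moves", "data": {
  "targets": [
    {"dp": [0,0,0.03],"yaw": 0},
    {"dp": [0,0,0.07],"yaw": 0},
    {"dp": [0,0,0.11],"yaw": 0},
    {"dp": [0,-0.01,0.15],"yaw": 0},
    {"dp": [0.002,-0.03,0.18],"yaw": -2},
    {"dp": [0.005,-0.065,0.19],"yaw": -6},
    {"dp": [0.008,-0.1,0.19],"yaw": -10},
    {"dp": [0.01,-0.14,0.19],"yaw": -14},
    {"dp": [0.013,-0.18,0.19],"yaw": -18},
    {"dp": [0.016,-0.22,0.19],"yaw": -22},
    {"dp": [0.019,-0.26,0.19],"yaw": -26},
    {"dp": [0.022,-0.3,0.19],"yaw": -29.1},
    {"dp": [0.024,-0.34,0.19],"yaw": -29.1},
    {"dp": [0.0267,-0.375,0.19],"yaw": -29.1},
    {"dp": [0.0267,-0.3937,0.18],"yaw": -29.1},
    {"dp": [0.0267,-0.3937,0.15],"yaw": -29.1},
    {"dp": [0.0267,-0.3937,0.12],"yaw": -29.1},
    {"dp": [0.0267,-0.3937,0.1],"yaw": -29.1},
    {"dp": [0.0267,-0.3937,0.1],"yaw": -29.1}
  ]
}}

```text
time_s: 20.88
tcp_pos: [0.5597, 0.0045, 0.1352]
eef_rot: [179.6, -0.1, -93.9]
contact_force: [-0.7, -0.2, -1.1]
gripper_width: 0.0321
gripper_force: 8.0
```

>>> {"op": "apply_moves", "data": {
  "targets": [
    {"dp": [0,0,-0.02],"yaw": 0},
    {"dp": [0,0,-0.04],"yaw": 0},
    {"dp": [0,0,-0.052],"yaw": 0},
    {"dp": [0,0,-0.058],"yaw": 0},
    {"dp": [0,0,-0.06],"yaw": 0},
    {"dp": [0,0,-0.0615],"yaw": 0},
    {"dp": [0,0,-0.0615],"yaw": 0},
    {"dp": [0,0,-0.0615],"yaw": 0}
  ]
}}

```text
time_s: 21.55
tcp_pos: [0.5633, 0.0057, 0.0791]
eef_rot: [-179.9, 0.0, -93.8]
contact_force: [-0.4, 0.3, -0.1]
gripper_width: 0.032
gripper_force: 8.0
```

>>> {"op": "apply_moves", "data": {
  "targets": [
    {"dp": [0,0,0],"yaw": 0},
    {"dp": [0,0,0],"yaw": 0},
    {"dp": [0,0,0],"yaw": 0},
    {"dp": [0,0,0],"yaw": 0},
    {"dp": [0,0,0.01],"yaw": 0},
    {"dp": [0,0,0.04],"yaw": 0},
    {"dp": [0,0,0.08],"yaw": 0},
    {"dp": [0,0,0.12],"yaw": 0},
    {"dp": [0,0,0.16],"yaw": 0},
    {"dp": [0.01,0.02,0.19],"yaw": 0},
    {"dp": [0.02,0.04,0.21],"yaw": 0},
    {"dp": [0.03,0.06,0.22],"yaw": 0},
    {"dp": [0.03,0.07,0.22],"yaw": 0},
    {"dp": [0.03,0.07,0.22],"yaw": 0},
    {"dp": [0.03,0.07,0.22],"yaw": 0}
  ],
  "grip": -1
}}

```text
time_s: 22.8
tcp_pos: [0.5919, 0.0757, 0.2977]
eef_rot: [179.9, -0.0, -93.8]
contact_force: [-0.4, -0.9, -0.5]
gripper_width: 0.0876
gripper_force: 0.0
```

```bash
python3 look.py w7 .03 .06
python3 - <<'E'
from plant import cams; import cv2
c=cams.capture("side"); cv2.imwrite("pics/s7.png",cv2.resize(c["image"][130:290,220:420,::-1],None,fx=3.5,fy=3.5))
E
```

```text
22.8 [0.5919 0.0757 0.2977] [ 1.7994e+02 -2.0000e-02 -9.3780e+01] 0.08759184360710658
>0.03 [ 213    0   66   74 4237] [665.6 -77.1  75.9  55.5  85.5] z [43. 87. 90.]
>0.03 [ 324   62   48   86 3692] [562.7   5.9  99.6  54.5  86.1] z [36. 39. 76.]
>0.03 [ 225   78   58   71 3558] [670.8   5.7  78.   55.   86. ] z [45. 65. 72.]
>0.03 [ 321  152   55  113 4749] [571.  127.5 129.1  59.9  86.5] z [ 42.  88. 101.]
>0.03 [ 220  154   68  128 5963] [681.3 142.5 169.3  60.3  86.5] z [ 44.  93. 107.]
>0.06 [ 213    0   62   67 3863] [665.9 -74.6  65.3  55.6  85.8] z [80. 87. 90.]
>0.06 [ 225   83   54   66 2885] [671.1   9.   71.2  55.   86.3] z [62. 66. 72.]
>0.06 [333  92  31  31 913] [563.1   6.   32.8  32.   -3.8] z [74. 75. 76.]
>0.06 [ 321  165   55  100 4197] [570.9 126.4 115.   59.9  86.5] z [ 73.  99. 103.]
>0.06 [ 220  167   61  115 4747] [681.  137.6 151.6  60.3  86.4] z [ 79. 105. 107.]
```

View pics/w7.png

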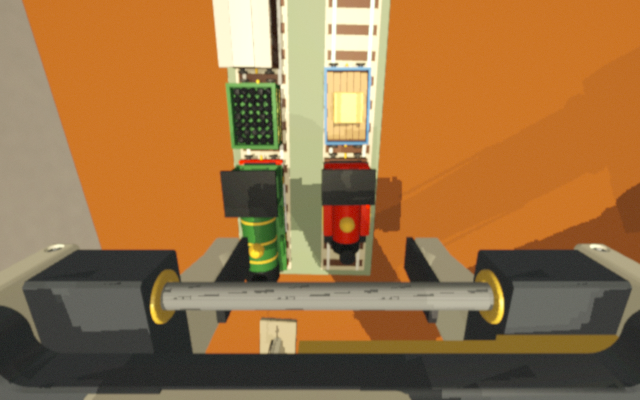

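View pics/s7.png

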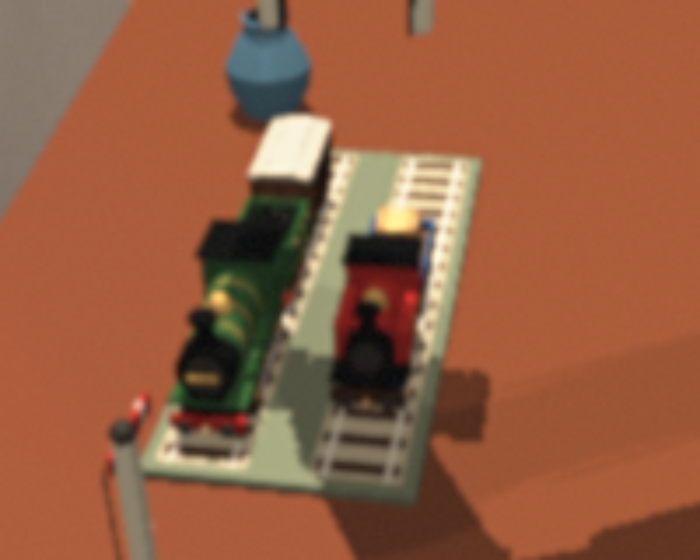

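Both trains stand made up: tender and van behind the green engine, and the wagon with the case upright and centred behind the red one. Handing in.

```bash
python3 -c "
from plant import r
print(r.close_job())"
```

```text
the job is handed in; nothing more can be done
None
```

Both trains are made up as asked and the job is handed in at about 23 s. Every gap between vehicles is about 6–8 mm, and the case stands upright within 1 mm of the wagon's middle. The gap between tender and van is worked out from where the gripper released the van, because the last views did not show the whole van.

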